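Clamp an instrument case in a quick-release bench vise

TASK

Clamp the grey plastic instrument case in the blue bench vise: hold the red quick-release lever pressed, gently, while you slide the moving jaw up to the case, let the lever come fully up so that the jaw locks there, then turn the crank clockwise until the case is held firmly and squarely against the fixed jaw. Do not overtighten, the case is thin plastic, and leave the multimeter, screwdriver and jar alone.

Things in the scene. Friction and masses are not known exactly. Their poses are not given: they have to be found in the camera images.
- vise: Blue vise fixed to the bench. Origin on the bench top under its middle. Its y axis is the sliding direction: fixed jaw at the -y end, crank at +y; x across (lever on the -x side, rack on +x). Bed 100 mm (x) by 260 mm (y -115 to +145), top 25 mm up. On it slides a carriage (column 46 by 44 mm, top 125 mm up) carrying lever, screw, moving jaw and crank together.
- fixed_face (a point): Centre of the fixed jaw's rubber face (86 mm wide, 72 mm over the bench), looking to the vise's +y; the jaw's top is 115 mm over the bench.
- rack (a point): Middle of the toothed rack's top, 128 mm long. A tooth on the lever drops into it and locks the carriage; pitch 8 mm, about 2 mm play. If the lever is let go with the tooth on top of a rack tooth, the lever stops part way up (about 0.07 rad) and nothing is locked: shift the carriage some mm, away from the case if it touches it, and the lever snaps up.
- jaw_face (a point): Centre of the moving jaw's rubber face (86 mm wide, 75 mm high, 74 mm over the bench), looking to the vise's -y. It moves with the carriage and, on it, up to 32 mm by the screw.
- carriage (a joint): Position of the carriage along the bed in m: 0 fully open (farthest to +y), grows towards the fixed jaw, at most 0.10. With the lever down it slides with about 2 N; locked when the lever is up.
- lever_pad (a point): Middle of the top of the red lever pad, 103 mm over the bench when up; moves with the lever. Pad 36 mm (x) by 40 mm (y), with a 12 mm high rib on each y end, 28 mm clear between them, so closed fingertips pressed down between the ribs can drag the carriage. The pad sinks 12 mm (and goes 4 mm to -x), 4 N rising to 8 N, then a hard stop. Over 25 N damages it.
- lever (a joint): Angle of the quick-release lever in rad: 0 up (tooth fully in the rack, locked), 0.16 fully down; the tooth is clear of the rack above 0.08. Springs back up when let go. It may start part way (about 0.07), its tooth standing on a rack tooth.
- crank_axis (a point): Point on the screw's axis, level with the middle of the crank grip; the axis is parallel to the vise's y, 105 mm over the bench. Turning freely takes about 5.7 N along the circle at the grip; each 10 N of clamping adds 1 N. Right is 7 to 8.5 N felt at the grip, turning slowly or just stopped; above 10 N the case may crack. Once both faces touch, 0.1 rad more adds about 0.5 N.
- crank_grip (a point): Middle of the red crank grip, a cylinder 16 mm thick and 36 mm long, parallel to the vise's y, revolving freely on its pin. It circles the axis at 42 mm radius in the vise's x-z plane; the crank arm is 25 mm from here on the -y side, nothing on the +y side. It can be pinched across x from above and led round the whole circle, gripper pointing down.
- crank (a joint): Crank angle in rad, 0 to 8: 0 when the grip is straight above the axis; grows on tightening, clockwise seen from the crank end: from the top to the vise's -x side (at pi/2), then down. Moves the jaw 4 mm a radian. Stays where it is left.
- jaw: The moving jaw's plate itself (blue, rubber faced). Origin 6 mm behind point jaw_face.
- case: Grey plastic instrument case with a black seam and a dark display on top, loose, standing on the vise bed between the jaws near the fixed jaw, a little askew. 64 mm (x) by 56 mm (y, the clamped width) by 60 mm high, 0.2 kg. Origin: centre of its underside; axes about parallel to the vise's.
- multimeter: Orange multimeter lying flat, 150 by 76 by 34 mm, bystander. Origin: centre of its underside.
- screwdriver: Screwdriver lying on the mat, bystander. Origin near its middle.
- flux_jar: Small jar, 52 mm diameter, 55 mm high, bystander. Origin: centre of its underside.
Not all that is in view belongs to the job. Leave any green look-alike of the case alone.

How it is judged:
By the outcome, as a careful person would: the job done as asked, in the order asked, and still so for the second after the job is handed in, with the robot touching nothing.
It also fails if it takes over 69 s, if anything falls off the work surface, if the arm or the gripper's body presses on something with over 40 N, if the wrist force passes 120 N, or if a joint passes its speed limit or range.

ROBOT

A 6-joint arm with a two-finger parallel gripper is mounted at the origin on the work surface. World frame = base frame: x ahead of the robot, y to its left, z up, the work surface at z = 0. Lengths are in m, angles in rad, forces in N, time in s.
With the tool pointing down it reaches from about 0.35 to 0.975 m from the base axis. Payload 4.9 kg.
Tool frame: the origin (TCP) lies on the centre line of the jaws, within the pads' length; the fingertips stand manip.tip_reach ahead of it and the grasp point (between the pads) is the TCP (manip.tip_reach is the distance from the TCP to the fingertips, in m); z points along the fingers, y is the line along which they close (so a half turn about z gives the same grasp; the last joint's range is limited). The gripper opens to 85 mm and grips with 20 to 120 N. Pads are 22 mm wide; open, the fingers measure 114 mm over their backs; the gripper's body (76 mm by 85 mm) begins 54 mm behind the grasp point. The pads swing forward as they close: fully open they stand 13 mm farther back than shut.
Start: joints at [1.143, 0.053, 1.613, -0, 1.476, -0.119], TCP at [0.19, 0.595, 0.25] pointing down, gripper open.
Joint ranges: [-3.01, 3.01], [-1.01, 2.22], [0.06, 2.58], [-1.02, 4.17], [0.09, 2.62], [-3.14, 3.14]. Speed limits (rad/s): [2.57, 2.57, 3.14, 3.14, 3.14, 3.14].

INTERFACE

Orientations are given as a unit quaternion [w, x, y, z].
In Python, from plant import manip gives the robot as it stands. The module is installed in compiled form; this text tells all that it offers.
- The arm moves only by the tool move_arm, never from a script. Its argument "rows" is a list of rows, each a list of 7 numbers: the shift along the tool's x, y, z in cm, then the turn, a rotation vector about the tool's x, y, z in degrees, then the opening, from -1 (shut) to 1 (fully open). In form: [[tx, ty, tz, ax, ay, az, jaw], ...]. A call has 1 to 20 rows; each row shifts and turns the commanded pose from where the row before left it, along the tool's axes as they then stand; what a row does not reach is not made up. A row lasts 1/12 s, in which the tool goes at most 41.7 mm and 7.16 degrees, less where a joint would pass 70% of its speed; a pose out of reach is approached as far as the arm can. A call is refused whole if a number of a shift passes 4.17 or a number of a turn 7.16, either way. A call with a gripper value outside its range is refused whole. The fingers move at their own pace and stop on an object; the grip force is fixed at half the most. Time passes only in rows, so rows that do not move let the fingers close. It gives the time, the measured TCP pose, the force, the opening and the grip force at its end, in the units of the state.
- manip.state(): the state, without advancing time (a new reading comes with each control period).
- manip.grab_frame(name): name is "side" or "top"; returns a dict with "img" (480x640x3 uint8, blue, green, red), "mtx" (3x3 intrinsics, pixels), "R" (3x3) and "t" (3): a world point X has camera coordinates R X + t. Camera axes: x right, y down, z forward; pixel columns grow to the right and rows downward; lengths in m; the calibration is good to about 2 mm. A picture is of the moment at which its call begins. There is no depth.
- manip.job_done(): hands the job in; it is judged then, once.
The state is a dict: "time": time; "joint_pos": joint angles; "joint_vel": joint speeds; "joint_efforts": joint torques, N m; "tool_pos": TCP position; "tool_rot": TCP orientation; "contact_force": force on the tool from outside, world axes, zero at the start; "ft_torque": the same for the moment, N m; "gripper_width": opening from 0.0 (shut) to 1.0 (fully open); "grasp_force": force on a finger pad.
Only numpy, scipy, OpenCV 4.12 (cv2) and the standard library are available. Lean on these libraries where they do the work, as an engineer would, in place of code of your own. Each camera call takes 0.05 s, during which the arm holds its last target. There are 200 camera calls.

## Working session

There is one attempt and no reset: what is moved stays moved. The work goes in short steps, Python scripts to look and compute and a tool call to move; the robot and the scene stay as the last step left them, time stands still between calls to the robot, and variables do not carry over. Pictures are saved under pics/ and viewed, at most 10 in all, crops included, and the job is handed in when it is done.

Besides the shell and the picture viewer there is one more tool, called after ">>>" as name([rows], argument=value, ...), one row to a line, values as JSON. move_arm: Moves the arm, as the interface text tells. Its arguments: {"type":"object","properties":{"rows":{"type":"array","items":{"type":"array","items":{"type":"number"}}}},"required":["rows"]}

```bash
mkdir -p pics; python3 - <<'E'
from plant import manip
import cv2,numpy as np
np.set_printoptions(precision=4,suppress=True)
print(manip.state(),manip.tip_reach)
for n in("side","top"):
    f=manip.grab_frame(n);cv2.imwrite(f"pics/{n}0.png",f["img"]);print(n,f["mtx"],f["R"],f["t"])
E
```

```text
{'time': 0.0, 'joint_pos': array([ 1.143 ,  0.0533,  1.6143, -0.    ,  1.476 , -0.119 ]), 'joint_vel': array([ 0.0017, -0.0013, -0.0001, -0.0007,  0.0018, -0.0006]), 'joint_efforts': array([ -0.0001, -39.372 , -37.0158,   0.    ,   0.0075,  -0.    ]), 'tool_pos': array([0.1897, 0.5949, 0.2491]), 'tool_rot': array([-0.0003,  0.1538,  0.9881, -0.001 ]), 'contact_force': array([-0.0369, -0.4601, -0.7848]), 'ft_torque': array([-0.0043,  0.0987, -0.0112]), 'grasp_force': 0.0, 'gripper_width': 0.9987170203150438} 0.019
side [[605.1175   0.     324.589 ]
 [  0.     605.1175 239.2436]
 [  0.       0.       1.    ]] [[ 0.9922 -0.1243  0.0117]
 [-0.0511 -0.49   -0.8702]
 [ 0.1139  0.8628 -0.4925]] [-0.5402  0.1407  1.2689]
top [[450.8793   0.     312.8518]
 [  0.     450.8793 241.1849]
 [  0.       0.       1.    ]] [[-0.1518 -0.9884  0.0002]
 [-0.9674  0.1485 -0.2051]
 [ 0.2027 -0.0313 -0.9787]] [0.0532 0.5532 1.1801]
```

View pics/side0.png

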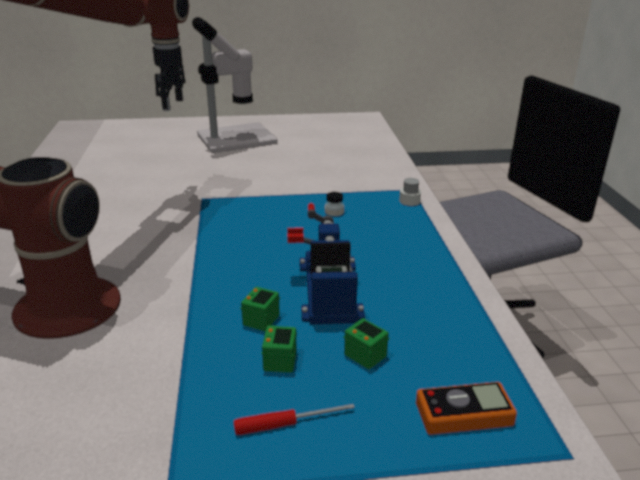

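View pics/top0.png

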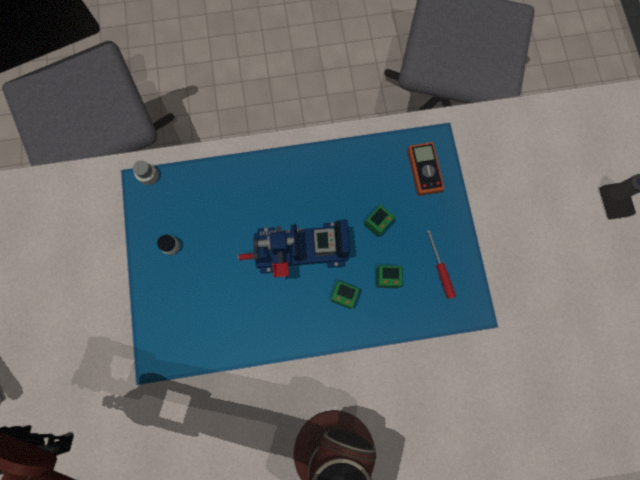

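Side view: vise near (330,275), with the fixed jaw in front at (332,295), red lever pad at (299,235) and crank grip at (311,209). Top view: crank grip (247,257), lever pad (281,269), case (325,240), fixed jaw (345,238). Things that could be mistaken for the case are the green boxes at top (380,220), (390,275) and (346,294). The grey one between the jaws at (325,240) is the case. For red: the grip (247,257), the pad (281,269) and the screwdriver (446,280). I'll check the choice in a close crop.

```bash
python3 - <<'E'
import cv2,numpy as np
a=cv2.imread("pics/top0.png")[205:295,225:365];b=cv2.imread("pics/side0.png")[190:330,280:380]
a=cv2.resize(a,None,fx=5.6,fy=5.6,interpolation=2)[:, :]
b=cv2.resize(b,None,fx=4,fy=4,interpolation=2)
cv2.imwrite("pics/crop0.png",cv2.resize(np.hstack([a,cv2.resize(b,(400,504))]),(800,340)))
for n in("top","side"):
    im=cv2.imread(f"pics/{n}0.png").astype(int);B,G,R=im[...,0],im[...,1],im[...,2]
    m=((R>110)&(G<70)&(B<70)).astype(np.uint8)
    k,l,s,c=cv2.connectedComponentsWithStats(m)
    for i in range(1,k):
        if s[i][4]>15: print(n,s[i],c[i])
E
```

```text
top [410 146  34  47 138] [420.86956522 176.22463768]
top [239 255  13   3  38] [245.15789474 256.02631579]
top [276 263  12  13 135] [281.45925926 269.48148148]
top [439 264  15  33 167] [446.00598802 280.5748503 ]
side [309 204   5   6  26] [310.88461538 206.5       ]
side [288 233  15   4  55] [295.10909091 234.63636364]
side [472 384  41  30  66] [497.04545455 405.53030303]
side [428 391   5   4  17] [430.11764706 392.58823529]
side [418 393  98  30 216] [461.8287037 415.4212963]
side [435 408   6   5  22] [437.68181818 410.04545455]
side [234 410  62  19 555] [264.07927928 418.81621622]
side [441 415  21   2  21] [451.         415.47619048]
```

View pics/crop0.png

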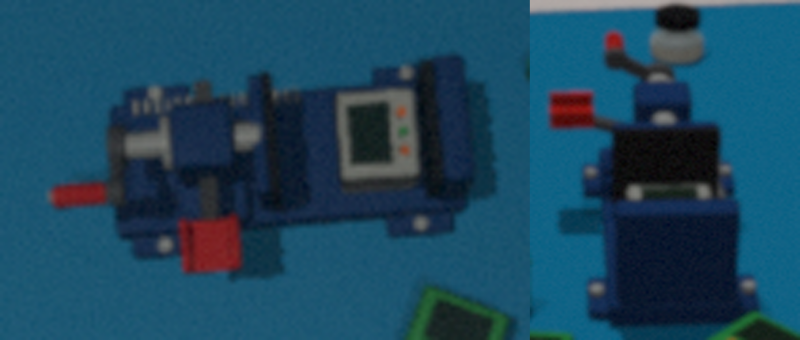

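The crop confirms it: grey case with a dark display at crop (375,140), between the black moving jaw face at (270,140) and the fixed jaw at (430,130). The pad is at (211,245), the grip at (80,194) and the bolts at (165,245), (420,223), (155,93), (406,73).

```bash
cat > h.py <<'E'
from plant import manip
import cv2,numpy as np
np.set_printoptions(precision=4,suppress=True)
def ray(f,u,v):
    d=f["R"].T@np.linalg.inv(f["mtx"])@np.array([u,v,1.]);return -f["R"].T@f["t"],d
def onz(f,u,v,z):
    c,d=ray(f,u,v);return c+d*(z-c[2])/d[2]
def tri(f,p,g,q):
    c,d=ray(f,*p);e,h=ray(g,*q)
    s=np.linalg.lstsq(np.c_[d,-h],e-c,rcond=None)[0];a,b=c+s[0]*d,e+s[1]*h
    return (a+b)/2,np.linalg.norm(a-b)
def proj(f,X):
    x=f["mtx"]@(f["R"]@np.asarray(X)+f["t"]);return x[:2]/x[2]
E
python3 - <<'E'
from h import *
t=manip.grab_frame("top");s=manip.grab_frame("side")
C=lambda x,y:(225+x/3.784,205+y/3.778)
b=[onz(t,*C(*p),.015) for p in((165,245),(420,223),(155,93),(406,73))]
print("bolts",b)
for i,j in((0,1),(2,3)): d=b[j]-b[i];print(np.degrees(np.arctan2(d[0],-d[1])))
d=b[2]-b[0];print("x dir",np.degrees(np.arctan2(d[1],d[0])));d=b[3]-b[1];print(np.degrees(np.arctan2(d[1],d[0])))
print("bolt mid",sum(b)/4)
print("pad z.103/.098",onz(t,*C(211,245),.103),onz(t,*C(211,245),.098))
S=lambda x,y:(280+(x-530)/270*100,190+y/340*140)
print("pad tri",tri(t,C(211,245),s,S(571,107)))
print("grip tri",tri(t,C(80,194),s,S(614,42)))
for z in(.12,.13,.14,.147):print("grip ends",z,onz(t,*C(50,197),z),onz(t,*C(107,189),z))
print("fixed face top ends z.115",onz(t,*C(424,66),.115),onz(t,*C(428,197),.115))
print("jaw top .111",onz(t,*C(274,78),.111),onz(t,*C(283,205),.111))
print("case top corners z.085",[onz(t,*C(*p),.085) for p in((336,93),(411,87),(344,184),(419,178))])
E
```

```text
bolts [array([0.5013, 0.1023, 0.015 ]), array([ 0.489 , -0.0871,  0.015 ]), array([0.6173, 0.0945, 0.015 ]), array([ 0.604 , -0.0952,  0.015 ])]
-3.738583804703877
-4.03064840885732
x dir -3.8547792831293237
-4.0611188379425505
bolt mid [0.5529 0.0036 0.015 ]
pad z.103/.098 [0.4827 0.0643 0.103 ] [0.4835 0.0646 0.098 ]
pad tri (array([0.484 , 0.064 , 0.1097]), np.float64(0.004616365862071529))
grip tri (array([0.528 , 0.1456, 0.1325]), np.float64(0.0038742519728143607))
grip ends 0.12 [0.5295 0.1676 0.12  ] [0.5292 0.1284 0.12  ]
grip ends 0.13 [0.5276 0.1662 0.13  ] [0.5272 0.1274 0.13  ]
grip ends 0.14 [0.5256 0.1648 0.14  ] [0.5252 0.1263 0.14  ]
grip ends 0.147 [0.5242 0.1638 0.147 ] [0.5239 0.1256 0.147 ]
fixed face top ends z.115 [ 0.5831 -0.1002  0.115 ] [ 0.4912 -0.0879  0.115 ]
jaw top .111 [0.5914 0.0043 0.111 ] [0.5015 0.0112 0.111 ]
case top corners z.085 [array([ 0.5803, -0.0378,  0.085 ]), array([ 0.5765, -0.0914,  0.085 ]), array([ 0.5142, -0.0334,  0.085 ]), array([ 0.5105, -0.0863,  0.085 ])]
```

>>> move_arm([
  [0,0,0,0,0,6.93,-1],
  [0,0,0,0,0,6.93,-1],
  [0,0,0,0,0,6.93,-1],
  [0,0,0,0,0,6.93,-1],
  [0,0,0,0,0,6.93,-1],
  [0,0,0,0,0,6.93,-1],
  [0,0,0,0,0,6.93,-1],
  [0,0,0,0,0,6.93,-1],
  [0,0,0,0,0,6.93,-1],
  [0,0,0,0,0,6.93,-1],
  [0,0,0,0,0,6.93,-1],
])

```text
time: 1.12
tool_pos: [0.1899, 0.5953, 0.2499]
tool_rot: [0.0, 0.733, 0.68, -0.0]
contact_force: [0.4, -0.8, -0.6]
gripper_width: -0.002
grasp_force: 0.0
```

>>> move_arm([
  [-2.83,1.83,0,0,0,0,-1],
  [-2.83,1.83,0,0,0,0,-1],
  [-2.83,1.83,0,0,0,0,-1],
  [-2.83,1.83,0,0,0,0,-1],
  [-2.83,1.83,0,0,0,0,-1],
  [-2.83,1.83,0,0,0,0,-1],
  [-2.83,1.83,0,0,0,0,-1],
  [-2.83,1.83,0,0,0,0,-1],
  [-2.83,1.83,0,0,0,0,-1],
  [-2.83,1.83,0,0,0,0,-1],
  [-2.83,1.83,0,0,0,0,-1],
  [-2.83,1.83,0,0,0,0,-1],
  [-2.83,1.83,0,0,0,0,-1],
  [-2.83,1.83,0,0,0,0,-1],
  [-2.83,1.83,0,0,0,0,-1],
  [-2.83,1.83,0,0,0,0,-1],
  [-2.83,1.83,0,0,0,0,-1],
  [-2.83,1.83,0,0,0,0,-1],
  [0,0,0,0,0,0,-1],
  [0,0,0,0,0,0,-1],
])

```text
time: 2.78
tool_pos: [0.484, 0.0634, 0.25]
tool_rot: [-0.0, 0.732, 0.681, -0.0]
contact_force: [-0.5, 1.0, 0.5]
gripper_width: 0.002
grasp_force: 0.0
```

>>> move_arm([
  [0.02,0,2,0,0,0,-1],
  [0.02,0,2,0,0,0,-1],
  [0.02,0,2,0,0,0,-1],
  [0.02,0,2,0,0,0,-1],
  [0.02,0,2,0,0,0,-1],
  [0,0,0.5,0,0,0,-1],
  [0,0,0,0,0,0,-1],
  [0,0,0,0,0,0,-1],
])

```text
time: 3.45
tool_pos: [0.4838, 0.0664, 0.1459]
tool_rot: [0.0, 0.731, 0.683, 0.0]
contact_force: [-0.2, 0.4, 0.2]
gripper_width: -0.002
grasp_force: 0.0
```

```bash
python3 - <<'E'
from h import *
t=manip.grab_frame("top");s=manip.grab_frame("side")
print(manip.state()["tool_pos"],manip.state()["contact_force"],manip.state()["joint_pos"])
a=cv2.resize(t["img"][215:290,225:345],None,fx=5,fy=5,interpolation=2)[:400]
b=cv2.resize(s["img"][180:270,270:360],(375,375),interpolation=2)
a=cv2.resize(a,(425,265));b=cv2.resize(s["img"][190:270,270:350],None,fx=5,fy=5,interpolation=2)
o=np.zeros((600,800,3),np.uint8);o[:265,:425]=a;o[:400,400:800]=np.where(True,b,b)
cv2.imwrite("pics/c1.png",o[:400])
E
```

```text
[0.4847 0.0661 0.1471] [-0.298  -0.3655 -0.3373] [-0.0168 -0.1941  2.024   0.0001  1.3088  0.051 ]
```

View pics/c1.png

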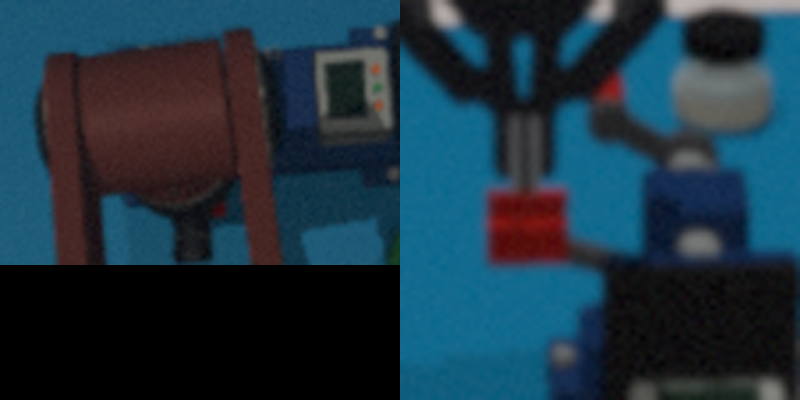

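The side view shows the closed fingertips at crop (525,180), directly over the red pad (528,225). The top view is blocked by the arm. Next, ease down between the ribs.

>>> move_arm([
  [-0.15,0,0.4,0,0,0,-1],
  [0,0,0.4,0,0,0,-1],
  [0,0,0.4,0,0,0,-1],
  [0,0,0.4,0,0,0,-1],
  [0,0,0.2,0,0,0,-1],
  [0,0,0,0,0,0,-1],
])

```text
time: 4.05
tool_pos: [0.4831, 0.0642, 0.1263]
tool_rot: [-0.001, 0.731, 0.682, -0.001]
contact_force: [-0.1, 0.1, -0.2]
gripper_width: -0.001
grasp_force: 0.0
```

>>> move_arm([
  [0,0,0.2,0,0,0,-1],
  [0,0,0.2,0,0,0,-1],
  [0,0,0.2,0,0,0,-1],
  [0,0,0.2,0,0,0,-1],
  [0,0,0,0,0,0,-1],
])

```text
time: 4.47
tool_pos: [0.4832, 0.0642, 0.1195]
tool_rot: [-0.001, 0.731, 0.683, -0.001]
contact_force: [-4.6, -0.5, 5.6]
gripper_width: -0.002
grasp_force: 3.2
```

>>> move_arm([
  [0,-0.1,0.2,0,0,0,-1],
  [0,-0.1,0.2,0,0,0,-1],
  [0,-0.1,0.2,0,0,0,-1],
  [0,0,0,0,0,0,-1],
])

```text
time: 4.8
tool_pos: [0.4814, 0.0644, 0.1145]
tool_rot: [0.001, 0.731, 0.683, 0.001]
contact_force: [-1.5, -0.4, 8.0]
gripper_width: -0.002
grasp_force: 3.6
```

>>> move_arm([
  [0,0,0.2,0,0,0,-1],
  [-0.2,0,0,0,0,0,-1],
  [-0.2,0,0,0,0,0,-1],
  [-0.2,0,0,0,0,0,-1],
  [-0.2,0,0,0,0,0,-1],
  [-0.2,0,0,0,0,0,-1],
  [-0.2,0,0,0,0,0,-1],
  [-0.2,0,0,0,0,0,-1],
  [-0.2,0,0,0,0,0,-1],
])

```text
time: 5.55
tool_pos: [0.48, 0.049, 0.1128]
tool_rot: [-0.0, 0.731, 0.683, 0.001]
contact_force: [-4.1, 2.8, 8.4]
gripper_width: -0.001
grasp_force: 4.3
```

>>> move_arm([
  [-0.2,0,0,0,0,0,-1],
  [-0.2,0,0,0,0,0,-1],
  [-0.2,0,0,0,0,0,-1],
  [-0.2,0,0,0,0,0,-1],
  [-0.2,0,0,0,0,0,-1],
  [-0.2,0,0,0,0,0,-1],
  [-0.2,0,0,0,0,0,-1],
  [0,0,0,0,0,0,-1],
])

```text
time: 6.22
tool_pos: [0.479, 0.0346, 0.1128]
tool_rot: [-0.0, 0.731, 0.682, 0.0]
contact_force: [-4.0, 0.3, 8.3]
gripper_width: -0.002
grasp_force: 4.3
```

```bash
python3 - <<'E'
from h import *
t=manip.grab_frame("top");s=manip.grab_frame("side")
print(manip.state()["tool_pos"],manip.state()["contact_force"])
a=cv2.resize(t["img"][215:285,275:365],None,fx=4.4,fy=4.4,interpolation=2)
b=cv2.resize(s["img"][200:300,280:380],None,fx=4,fy=4,interpolation=2)
o=np.zeros((400,800,3),np.uint8);o[:a.shape[0],:396]=a;o[:400,400:]=b
cv2.imwrite("pics/c2.png",np.clip(o*1.5,0,255))
E
```

```text
[0.479  0.0346 0.1128] [-4.9391  1.0998  8.0338][ WARN:0@2.371] global loadsave.cpp:1063 imwrite_ Unsupported depth image for selected encoder is fallbacked to CV_8U.
```

View pics/c2.png

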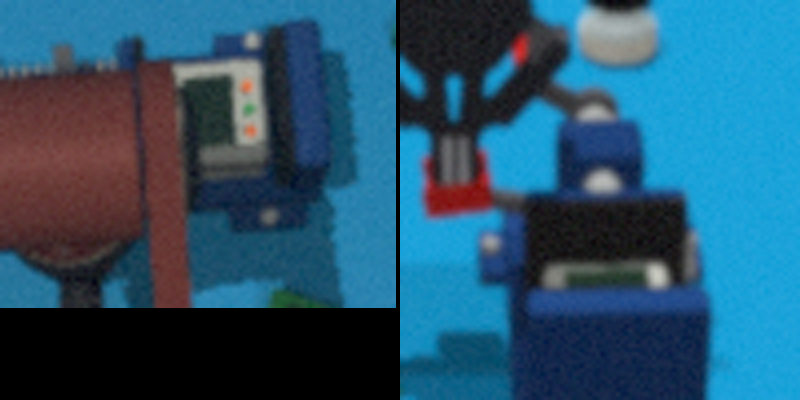

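Top view: the moving jaw's end is at crop (128,50) and the case edge at (175,65), so about 15 mm is left. The side view shows the fingers in the pad.

>>> move_arm([
  [-0.2,0,0,0,0,0,-1],
  [-0.2,0,0,0,0,0,-1],
  [-0.2,0,0,0,0,0,-1],
  [-0.2,0,0,0,0,0,-1],
  [-0.1,0,0,0,0,0,-1],
  [0,0,0,0,0,0,-1],
])

```text
time: 6.82
tool_pos: [0.4784, 0.0257, 0.1127]
tool_rot: [-0.0, 0.731, 0.682, 0.0]
contact_force: [-4.3, 1.6, 8.5]
gripper_width: -0.003
grasp_force: 4.3
```

>>> move_arm([
  [-0.1,0,0,0,0,0,-1],
  [-0.1,0,0,0,0,0,-1],
  [-0.1,0,0,0,0,0,-1],
])

```text
time: 7.07
tool_pos: [0.4782, 0.023, 0.1128]
tool_rot: [-0.0, 0.731, 0.683, 0.001]
contact_force: [-4.0, 1.9, 8.1]
gripper_width: -0.002
grasp_force: 4.3
```

>>> move_arm([
  [-0.1,0,0,0,0,0,-1],
  [-0.1,0,0,0,0,0,-1],
  [-0.1,0,0,0,0,0,-1],
])

```text
time: 7.32
tool_pos: [0.478, 0.02, 0.1127]
tool_rot: [-0.0, 0.731, 0.683, 0.001]
contact_force: [-3.9, 3.6, 8.5]
gripper_width: -0.003
grasp_force: 4.3
```

>>> move_arm([
  [-0.1,0,0,0,0,0,-1],
  [-0.1,0,0,0,0,0,-1],
])

```text
time: 7.48
tool_pos: [0.4779, 0.0184, 0.1128]
tool_rot: [-0.001, 0.731, 0.682, 0.001]
contact_force: [-4.0, 4.3, 7.6]
gripper_width: -0.002
grasp_force: 4.3
```

>>> move_arm([
  [-0.1,0,0,0,0,0,-1],
  [-0.1,0,0,0,0,0,-1],
])

```text
time: 7.65
tool_pos: [0.4778, 0.0165, 0.1128]
tool_rot: [-0.001, 0.731, 0.683, 0.001]
contact_force: [-3.3, 3.9, 7.9]
gripper_width: -0.001
grasp_force: 4.3
```

>>> move_arm([
  [-0.1,0,0,0,0,0,-1],
  [0,0,0,0,0,0,-1],
])

```text
time: 7.82
tool_pos: [0.4777, 0.0153, 0.1128]
tool_rot: [-0.001, 0.731, 0.682, 0.001]
contact_force: [-3.1, 3.3, 8.3]
gripper_width: 0.002
grasp_force: 4.3
```

```bash
python3 - <<'E'
from h import *
t=manip.grab_frame("top");s=manip.grab_frame("side")
print(manip.state()["tool_pos"],manip.state()["contact_force"])
a=cv2.resize(t["img"][215:285,275:365],None,fx=4.4,fy=4.4,interpolation=2)
b=cv2.resize(s["img"][220:280,300:360],(400,400),interpolation=2)
o=np.zeros((400,800,3),np.uint8);o[:a.shape[0],:396]=a;o[:400,400:]=b
cv2.imwrite("pics/c3.png",np.clip(o*1.5,0,255).astype(np.uint8))
E
```

```text
[0.4777 0.0154 0.1127] [-4.5139  2.9062  8.4254]
```

View pics/c3.png

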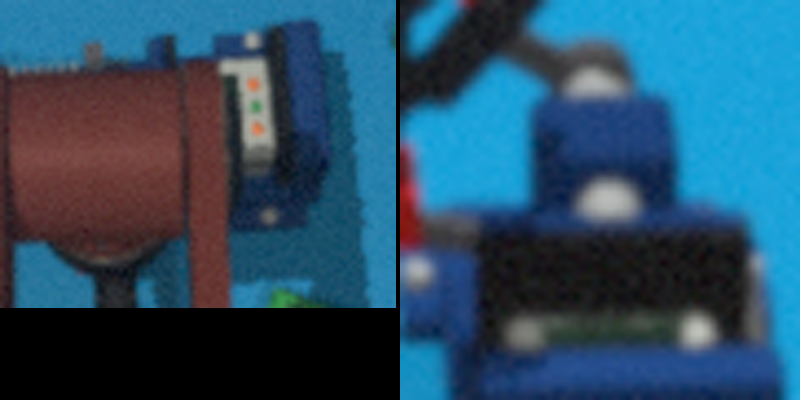

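Top view: the case's right edge at crop (273,110) is now close to the fixed jaw's rubber at (280,110), so the case is being pushed across. Continue gently.

>>> move_arm([
  [-0.1,0,0,0,0,0,-1],
  [-0.1,0,0,0,0,0,-1],
])

```text
time: 8.08
tool_pos: [0.4776, 0.0137, 0.1127]
tool_rot: [-0.001, 0.731, 0.683, 0.001]
contact_force: [-3.1, 6.1, 8.8]
gripper_width: 0.0
grasp_force: 4.3
```

>>> move_arm([
  [-0.1,0,0,0,0,0,-1],
  [0,0,0,0,0,0,-1],
])

```text
time: 8.25
tool_pos: [0.4776, 0.0134, 0.1128]
tool_rot: [-0.002, 0.731, 0.682, 0.002]
contact_force: [-3.1, 7.6, 8.0]
gripper_width: 0.001
grasp_force: 6.5
```

>>> move_arm([
  [0.1,0,0,0,0,0,-1],
  [0,0.05,-0.2,0,0,0,-1],
  [0,0.05,-0.2,0,0,0,-1],
  [0,0.05,-0.2,0,0,0,-1],
  [0,0,0,0,0,0,-1],
])

```text
time: 8.67
tool_pos: [0.479, 0.0136, 0.1177]
tool_rot: [-0.001, 0.731, 0.682, 0.001]
contact_force: [0.3, 6.2, 2.6]
gripper_width: 0.002
grasp_force: 3.3
```

>>> move_arm([
  [0,0.05,-0.1,0,0,0,-1],
  [0,0,0,0,0,0,-1],
])

```text
time: 8.83
tool_pos: [0.4791, 0.0136, 0.1179]
tool_rot: [-0.001, 0.731, 0.682, 0.001]
contact_force: [0.5, 4.9, -0.4]
gripper_width: 0.004
grasp_force: 3.0
```

>>> move_arm([
  [0,0.05,-0.1,0,0,0,-1],
  [0,0,0,0,0,0,-1],
])

```text
time: 9.0
tool_pos: [0.4791, 0.0136, 0.1182]
tool_rot: [-0.001, 0.731, 0.682, 0.001]
contact_force: [0.9, 4.9, -0.8]
gripper_width: 0.0
grasp_force: 2.7
```

The lever stopped partway: the pad is at about 98.5 mm and there is no force left, so the tooth stands on a rack tooth. I'll raise a little and shift the carriage away from the case.

>>> move_arm([
  [0.2,0,0,0,0,0,-1],
  [0,0.05,-0.2,0,0,0,-1],
  [0,0.05,-0.2,0,0,0,-1],
  [0,0,-0.15,0,0,0,-1],
  [0,0,0,0,0,0,-1],
])

```text
time: 9.42
tool_pos: [0.4813, 0.014, 0.1256]
tool_rot: [0.001, 0.731, 0.682, 0.0]
contact_force: [0.1, -0.5, 0.5]
gripper_width: 0.001
grasp_force: 0.0
```

>>> move_arm([
  [0.1,0,0,0,0,0,-1],
  [0.1,0,0,0,0,0,-1],
  [0.1,0,0,0,0,0,-1],
  [0,0,0,0,0,0,-1],
])

```text
time: 9.75
tool_pos: [0.4809, 0.0174, 0.1247]
tool_rot: [-0.0, 0.731, 0.683, -0.0]
contact_force: [1.3, -0.3, 0.3]
gripper_width: -0.0
grasp_force: 0.0
```

>>> move_arm([
  [0.1,0,0,0,0,0,-1],
  [0.1,0,0,0,0,0,-1],
])

```text
time: 9.92
tool_pos: [0.4811, 0.0193, 0.1247]
tool_rot: [-0.0, 0.731, 0.682, -0.0]
contact_force: [0.7, 0.2, 0.2]
gripper_width: 0.002
grasp_force: 0.0
```

>>> move_arm([
  [0.1,0,0,0,0,0,-1],
  [0.1,0,0,0,0,0,-1],
])

```text
time: 10.08
tool_pos: [0.4812, 0.0205, 0.1248]
tool_rot: [0.001, 0.731, 0.683, -0.001]
contact_force: [-0.3, -5.9, 0.3]
gripper_width: -0.0
grasp_force: 2.8
```

>>> move_arm([
  [0.1,0,0,0,0,0,-1],
  [0,0,0,0,0,0,-1],
])

```text
time: 10.25
tool_pos: [0.4814, 0.0216, 0.125]
tool_rot: [0.001, 0.731, 0.683, -0.001]
contact_force: [-1.2, -4.2, 1.6]
gripper_width: 0.001
grasp_force: 2.1
```

>>> move_arm([
  [0.1,0,0,0,0,0,-1],
  [0,0,0,0,0,0,-1],
])

```text
time: 10.42
tool_pos: [0.4816, 0.0234, 0.125]
tool_rot: [0.0, 0.731, 0.682, 0.0]
contact_force: [0.9, -1.1, 0.8]
gripper_width: 0.001
grasp_force: 1.0
```

>>> move_arm([
  [0.1,0,0,0,0,0,-1],
  [0,0,0,0,0,0,-1],
])

```text
time: 10.58
tool_pos: [0.4817, 0.0242, 0.125]
tool_rot: [0.0, 0.731, 0.683, 0.0]
contact_force: [1.3, -2.3, 1.6]
gripper_width: -0.002
grasp_force: 1.5
```

>>> move_arm([
  [0.1,0,0,0,0,0,-1],
  [0,0,0,0,0,0,-1],
])

```text
time: 10.75
tool_pos: [0.4817, 0.0245, 0.125]
tool_rot: [0.001, 0.731, 0.683, -0.001]
contact_force: [0.2, -5.8, 1.9]
gripper_width: -0.002
grasp_force: 3.0
```

>>> move_arm([
  [0.1,0,0,0,0,0,-1],
  [0,0,0,0,0,0,-1],
])

```text
time: 10.92
tool_pos: [0.4818, 0.0248, 0.125]
tool_rot: [0.002, 0.731, 0.683, -0.001]
contact_force: [-1.2, -9.1, 1.1]
gripper_width: -0.0
grasp_force: 4.3
```

>>> move_arm([
  [-0.3,0,0,0,0,0,-1],
  [0,0,-1,0,0,0,-1],
  [0,0,-2,0,0,0,-1],
  [0,0,-3,0,0,0,-1],
  [0,0,-3,0,0,0,-1],
  [0,-3,-2,0,0,0,-1],
  [0,-4,0,0,0,0,1],
  [0,-4,0,0,0,0,1],
  [0,-4,0,0,0,0,1],
  [0,0,0,0,0,0,1],
])

```text
time: 11.75
tool_pos: [0.3271, 0.0349, 0.2356]
tool_rot: [0.002, 0.73, 0.683, 0.002]
contact_force: [0.1, 0.9, 0.1]
gripper_width: 0.567
grasp_force: 0.0
```

```bash
python3 - <<'E'
from h import *
t=manip.grab_frame("top");s=manip.grab_frame("side")
print(manip.state()["tool_pos"],manip.state()["contact_force"],manip.state()["gripper_width"])
a=cv2.resize(t["img"][210:290,240:360],None,fx=4,fy=4,interpolation=2)
b=cv2.resize(s["img"][195:275,285:345],None,fx=5,fy=5,interpolation=2)
o=np.zeros((400,800,3),np.uint8);o[:320,:480]=a;o[:400,490:790]=b
cv2.imwrite("pics/c4.png",np.clip(o*1.5,0,255).astype(np.uint8))
cv2.imwrite("pics/top4.png",t["img"]);cv2.imwrite("pics/side4.png",s["img"])
for n,f in(("top",t),("side",s)):
    im=f["img"].astype(int);B,G,R=im[...,0],im[...,1],im[...,2]
    m=((R>90)&(G<70)&(B<70)).astype(np.uint8)
    k,l,q,c=cv2.connectedComponentsWithStats(m)
    for i in range(1,k):
        if q[i][4]>8 and 200<q[i][1]<300 and q[i][0]<350: print(n,q[i],c[i])
E
```

```text
[0.3311 0.0341 0.2359] [ 0.6953  0.6639 -0.5246] 0.7358718863742646
top [257 252  14   6  65] [263.3385 254.6308]
top [290 261  16  14 189] [297.8466 267.8783]
side [309 213   6   7  34] [311.5    216.2941]
side [288 239  15   2  29] [295.2414 239.4828]
side [288 242  16   7  90] [295.2778 245.4667]
side [ 19 296   6   6  11] [ 22.0909 298.4545]
```

View pics/c4.png

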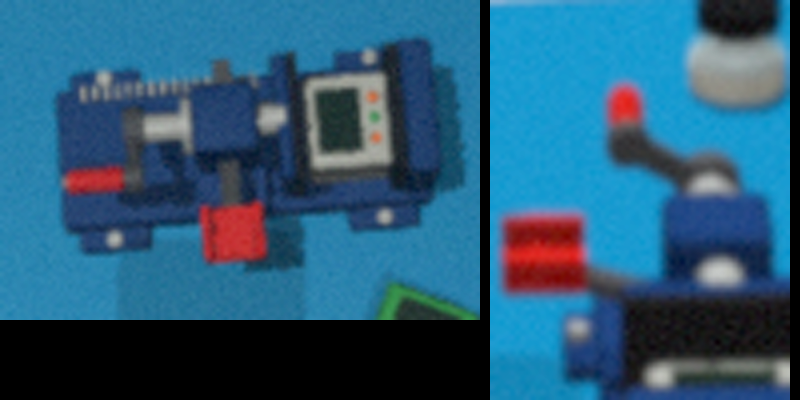

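Top view: pad at crop (233,233), grip (95,180), jaw plate (287,115), with a small gap to the case at (350,120). Side view: the lever arm is raised, pad at (545,253). Next I'll triangulate the red parts before and after.

```bash
python3 - <<'E'
from h import *
t=manip.grab_frame("top");s=manip.grab_frame("side")
def cen(p,box):
    im=cv2.imread(p).astype(int);x0,x1,y0,y1=box;im=im[y0:y1,x0:x1]
    m=((im[...,2]>80)&(im[...,1]<75)&(im[...,0]<80));y,x=np.nonzero(m);return (x.min()+x.max())/2+x0,(y.min()+y.max())/2+y0
B={"pad":{0:((268,295,260,285),(280,306,225,246)),4:((284,310,258,285),(280,306,230,256))},
"grip":{0:((236,256,250,265),(304,318,200,216)),4:((254,276,248,264),(304,318,208,224))}}
for n in B:
    P=[]
    for k in(0,4):
        a=cen(f"pics/top{k}.png",B[n][k][0]);b=cen(f"pics/side{k}.png",B[n][k][1]);P.append(tri(t,a,s,b));print(n,k,a,b,P[-1],onz(t,*a,.103),onz(t,*a,.128))
    print(P[1][0]-P[0][0])
C=lambda x,y:(240+x/4,210+y/4)
for p in((297,55),(301,190)):print("jaw front",onz(t,*C(*p),.111))
print("case corners",[onz(t,*C(*p),.085) for p in((306,80),(386,72),(312,168),(392,162))])
print(manip.state()["tool_pos"])
E
```

```text
pad 0 (np.float64(280.0), np.float64(269.0)) (np.float64(295.5), np.float64(234.5)) (array([0.4858, 0.0658, 0.1078]), np.float64(0.0026233460986352887)) [0.4852 0.066  0.103 ] [0.4813 0.0647 0.128 ]
pad 4 (np.float64(297.5), np.float64(267.5)) (np.float64(295.5), np.float64(245.0)) (array([0.4824, 0.0203, 0.1076]), np.float64(0.0018274189299113367)) [0.4822 0.0203 0.103 ] [0.4784 0.02   0.128 ]
[-0.0034 -0.0455 -0.0001]
grip 0 (np.float64(245.5), np.float64(256.5)) (np.float64(310.5), np.float64(207.0)) (array([0.5273, 0.1473, 0.1326]), np.float64(0.0027942866831158894)) [0.5317 0.1509 0.103 ] [0.5268 0.1478 0.128 ]
grip 4 (np.float64(263.0), np.float64(254.5)) (np.float64(311.5), np.float64(216.0)) (array([0.5253, 0.1024, 0.1326]), np.float64(0.0019780787171360214)) [0.53   0.1048 0.103 ] [0.5252 0.1027 0.128 ]
[-0.0021 -0.0449  0.    ]
jaw front [ 0.5898 -0.0405  0.111 ]
jaw front [ 0.5    -0.0292  0.111 ]
case corners [array([ 0.5781, -0.0449,  0.085 ]), array([ 0.5754, -0.0991,  0.085 ]), array([ 0.5179, -0.0396,  0.085 ]), array([ 0.5139, -0.093 ,  0.085 ])]
[0.3322 0.0338 0.2354]
```

>>> move_arm([
  [1.45,3.13,0,0,0,0,0],
  [1.45,3.13,0,0,0,0,0],
  [1.45,3.13,0,0,0,0,0],
  [1.45,3.13,0,0,0,0,0],
  [1.45,3.13,0,0,0,0,0],
  [1.45,3.13,0,0,0,0,0],
  [0,0,1,0,0,0,-0.1],
  [0,0,1,0,0,0,-0.1],
  [0,0,1,0,0,0,-0.1],
  [0,0,1,0,0,0,-0.1],
  [0,0,1,0,0,0,-0.1],
  [0,0,0,0,0,0,-0.1],
  [0,0,0,0,0,0,-0.1],
])

```text
time: 13.03
tool_pos: [0.5241, 0.1072, 0.184]
tool_rot: [-0.0, 0.731, 0.682, -0.0]
contact_force: [0.6, 0.3, -0.4]
gripper_width: 0.451
grasp_force: 0.0
```

>>> move_arm([
  [0.05,0.15,1,0,0,0,-0.1],
  [0,0,1,0,0,0,-0.1],
  [0,0,1,0,0,0,-0.1],
  [0,0,1,0,0,0,-0.1],
  [0,0,0.9,0,0,0,-0.1],
  [0,0,0,0,0,0,-0.1],
  [0,0,0,0,0,0,-0.1],
])

```text
time: 13.62
tool_pos: [0.5259, 0.1078, 0.1346]
tool_rot: [-0.001, 0.731, 0.683, -0.001]
contact_force: [-0.2, 0.5, 0.9]
gripper_width: 0.452
grasp_force: 0.0
```

```bash
python3 - <<'E'
from h import *
s=manip.grab_frame("side");print(manip.state()["tool_pos"],manip.state()["contact_force"])
b=cv2.resize(s["img"][190:240,290:350],None,fx=8,fy=8,interpolation=2)
cv2.imwrite("pics/c5.png",np.clip(b*1.5,0,255).astype(np.uint8))
E
```

```text
[0.5265 0.1079 0.1356] [-0.6872  0.6507  1.1537]
```

View pics/c5.png

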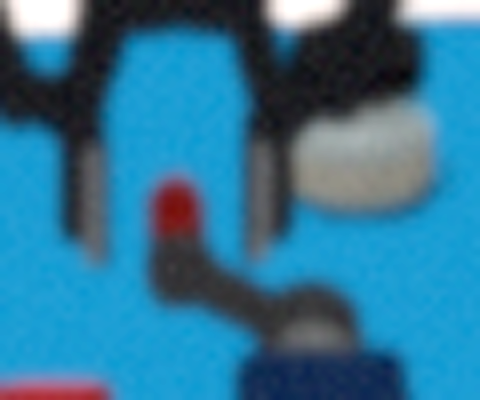

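The red grip at (175,208) sits centred between the open pads at (100,200) and (255,200). Close on it.

>>> move_arm([
  [0,0,0,0,0,0,-1],
  [0,0,0,0,0,0,-1],
  [0,0,0,0,0,0,-1],
  [0,0,0,0,0,0,-1],
  [0,0,0,0,0,0,-1],
  [0,0,0,0,0,0,-1],
])

```text
time: 14.17
tool_pos: [0.5265, 0.108, 0.1365]
tool_rot: [-0.0, 0.731, 0.683, -0.0]
contact_force: [-5.2, 0.8, 5.6]
gripper_width: 0.16
grasp_force: 58.8
```

```bash
cat > rows.py <<'E'
import sys,numpy as np
a,b,n=float(sys.argv[1]),float(sys.argv[2]),int(sys.argv[3])
t=np.linspace(a,b,n+1)
y=np.diff(np.round(-4.2*np.sin(t),2));z=np.diff(np.round(-4.2*np.cos(t),2))
print([[0,round(float(p),2),round(float(q),2)] for p,q in zip(y,z)])
E
python3 rows.py .95 1.25 6;python3 rows.py 1.25 1.75 10; python3 rows.py 1.75 2.95 24
python3 -c "
from plant import manip;print(manip.state()['contact_force'],manip.state()['ft_torque'])"
```

```text
[[0, -0.11, 0.17], [0, -0.11, 0.18], [0, -0.1, 0.18], [0, -0.09, 0.19], [0, -0.08, 0.2], [0, -0.08, 0.2]]
[[0, -0.06, 0.2], [0, -0.05, 0.2], [0, -0.04, 0.21], [0, -0.03, 0.2], [0, -0.02, 0.21], [0, -0.01, 0.21], [0, 0.0, 0.21], [0, 0.01, 0.21], [0, 0.03, 0.21], [0, 0.03, 0.21]]
[[0, 0.04, 0.2], [0, 0.05, 0.21], [0, 0.07, 0.2], [0, 0.07, 0.19], [0, 0.08, 0.2], [0, 0.09, 0.19], [0, 0.1, 0.18], [0, 0.12, 0.18], [0, 0.11, 0.17], [0, 0.13, 0.17], [0, 0.14, 0.16], [0, 0.14, 0.15], [0, 0.15, 0.15], [0, 0.16, 0.13], [0, 0.17, 0.13], [0, 0.17, 0.13], [0, 0.17, 0.11], [0, 0.19, 0.1], [0, 0.19, 0.1], [0, 0.19, 0.08], [0, 0.19, 0.08], [0, 0.2, 0.06], [0, 0.21, 0.06], [0, 0.2, 0.04]]
[-5.19276253  0.82872249  5.55888897] [ 0.03846868  0.7798266  -0.03290165]
```

>>> move_arm([
  [0,-0.08,-0.06,0,0,0,-1],
  [0,-0.11,0.17,0,0,0,-1],
  [0,-0.11,0.18,0,0,0,-1],
  [0,-0.1,0.18,0,0,0,-1],
  [0,-0.09,0.19,0,0,0,-1],
  [0,-0.08,0.2,0,0,0,-1],
  [0,-0.08,0.2,0,0,0,-1],
])

```text
time: 14.75
tool_pos: [0.5219, 0.1083, 0.1268]
tool_rot: [0.002, 0.731, 0.683, 0.002]
contact_force: [1.4, 0.3, 5.4]
gripper_width: 0.161
grasp_force: 59.2
```

>>> move_arm([
  [0,-0.06,0.2,0,0,0,-1],
  [0,-0.05,0.2,0,0,0,-1],
  [0,-0.04,0.21,0,0,0,-1],
  [0,-0.03,0.2,0,0,0,-1],
  [0,-0.02,0.21,0,0,0,-1],
  [0,-0.01,0.21,0,0,0,-1],
  [0,0,0.21,0,0,0,-1],
  [0,0.01,0.21,0,0,0,-1],
  [0,0.03,0.21,0,0,0,-1],
  [0,0.03,0.21,0,0,0,-1],
])

```text
time: 15.58
tool_pos: [0.5209, 0.1083, 0.1062]
tool_rot: [0.002, 0.731, 0.683, 0.002]
contact_force: [0.9, 0.8, 5.9]
gripper_width: 0.157
grasp_force: 59.2
```

>>> move_arm([
  [0,0.04,0.2,0,0,0,-1],
  [0,0.05,0.21,0,0,0,-1],
  [0,0.07,0.2,0,0,0,-1],
  [0,0.07,0.19,0,0,0,-1],
  [0,0.08,0.2,0,0,0,-1],
])

```text
time: 16.0
tool_pos: [0.5241, 0.1081, 0.0964]
tool_rot: [0.002, 0.731, 0.683, 0.002]
contact_force: [0.2, 0.7, 6.4]
gripper_width: 0.163
grasp_force: 59.3
```

>>> move_arm([
  [0,0.09,0.19,0,0,0,-1],
  [0,0.1,0.18,0,0,0,-1],
])

```text
time: 16.17
tool_pos: [0.5261, 0.1081, 0.0929]
tool_rot: [0.002, 0.731, 0.683, 0.002]
contact_force: [0.4, -0.1, 7.5]
gripper_width: 0.159
grasp_force: 59.4
```

>>> move_arm([
  [0,0.12,0.18,0,0,0,-1],
  [0,0.11,0.17,0,0,0,-1],
])

```text
time: 16.33
tool_pos: [0.5283, 0.1081, 0.0894]
tool_rot: [0.002, 0.731, 0.683, 0.002]
contact_force: [-0.4, 2.1, 7.8]
gripper_width: 0.157
grasp_force: 59.5
```

>>> move_arm([
  [0,0.13,0.17,0,0,0,-1],
  [0,0,0,0,0,0,-1],
])

```text
time: 16.5
tool_pos: [0.5298, 0.1081, 0.0877]
tool_rot: [0.002, 0.731, 0.682, 0.002]
contact_force: [1.3, 1.1, 6.1]
gripper_width: 0.162
grasp_force: 59.3
```

```bash
cat > m.py <<'E'
from h import *
F=[];
for i in range(4):
    manip.grab_frame("side");st=manip.state();F.append(st["contact_force"])
F=np.mean(F,0);p=st["tool_pos"];e=np.array([.9977,-.068])
# axis from start: theta from lowest-x extreme: vx=-.042 sin, z offset
vx=e@(p[:2]-[.5256,.1077]);z=p[2]
ax=-0.0342*-1+0; 
# axis in tool coords: x extreme .5209 at z~.111 -> axis vx offset
vx0=e@(np.array([.5209,.1083])-[.5256,.1077])+.042;
import math
for z0 in(.110,.112,.114):
    th=math.atan2(-(vx-vx0),z-z0);t=np.array([-math.cos(th),-math.sin(th)]);r=np.array([-math.sin(th),math.cos(th)])
    f=np.array([e@F[:2],F[2]]);print("z0",z0,"th",round(th,3),"R",round(math.hypot(vx-vx0,z-z0),4),"felt",round(-f@t,2),"rad",round(f@r,2))
print(p,F)
E
python3 m.py
```

```text
z0 0.11 th 2.164 R 0.0399 felt 4.33 rad -4.82
z0 0.112 th 2.204 R 0.0411 felt 4.14 rad -4.99
z0 0.114 th 2.242 R 0.0423 felt 3.94 rad -5.14
[0.5298 0.1081 0.0877] [1.6588 1.2028 6.2853]
```

>>> move_arm([
  [0,0.19,0.12,0,0,0,-1],
  [0,0.14,0.15,0,0,0,-1],
])

```text
time: 16.87
tool_pos: [0.5324, 0.108, 0.0849]
tool_rot: [0.001, 0.731, 0.682, 0.002]
contact_force: [-1.7, 1.8, 9.1]
gripper_width: 0.159
grasp_force: 59.5
```

>>> move_arm([
  [0,0.15,0.15,0,0,0,-1],
])

```text
time: 16.95
tool_pos: [0.5339, 0.108, 0.0834]
tool_rot: [0.001, 0.731, 0.682, 0.002]
contact_force: [-2.0, 2.1, 8.0]
gripper_width: 0.162
grasp_force: 59.6
```

>>> move_arm([
  [0,0.16,0.13,0,0,0,-1],
])

```text
time: 17.03
tool_pos: [0.5354, 0.1079, 0.0821]
tool_rot: [0.001, 0.731, 0.682, 0.002]
contact_force: [-2.7, 2.2, 10.0]
gripper_width: 0.158
grasp_force: 59.6
```

```bash
python3 m.py
```

```text
z0 0.11 th 2.368 R 0.0392 felt 5.34 rad -4.54
z0 0.112 th 2.402 R 0.0406 felt 5.18 rad -4.72
z0 0.114 th 2.434 R 0.0421 felt 5.03 rad -4.88
[0.5355 0.1079 0.082 ] [-0.4896  2.381   6.9774]
```

>>> move_arm([
  [0,0.07,-0.01,0,0,0,-1],
  [0,0.04,0.03,0,0,0,-1],
])

```text
time: 17.4
tool_pos: [0.536, 0.1079, 0.0816]
tool_rot: [0.0, 0.731, 0.682, 0.002]
contact_force: [-2.5, 1.5, 8.1]
gripper_width: 0.158
grasp_force: 59.5
```

>>> move_arm([
  [0,0.04,0.03,0,0,0,-1],
])

```text
time: 17.48
tool_pos: [0.5364, 0.1079, 0.0813]
tool_rot: [0.0, 0.731, 0.682, 0.002]
contact_force: [-2.9, 3.3, 9.0]
gripper_width: 0.159
grasp_force: 59.6
```

```bash
python3 m.py
```

```text
z0 0.11 th 2.396 R 0.039 felt 7.46 rad -4.08
z0 0.112 th 2.43 R 0.0405 felt 7.32 rad -4.33
z0 0.114 th 2.461 R 0.042 felt 7.18 rad -4.55
[0.5365 0.1079 0.0813] [-2.5577  2.4048  8.0548]
```

>>> move_arm([
  [0,-0.02,-0.05,0,0,0,-1],
  [0,-0.02,-0.04,0,0,0,-1],
  [0,0,0,0,0,0,-1],
])

```text
time: 17.93
tool_pos: [0.5362, 0.1079, 0.0815]
tool_rot: [0.001, 0.731, 0.683, 0.002]
contact_force: [3.1, 4.6, 2.9]
gripper_width: 0.161
grasp_force: 59.0
```

```bash
python3 m.py
```

```text
z0 0.11 th 2.391 R 0.0391 felt 0.33 rad -4.81
z0 0.112 th 2.424 R 0.0406 felt 0.17 rad -4.82
z0 0.114 th 2.456 R 0.0421 felt 0.01 rad -4.82
[0.5362 0.1079 0.0814] [3.3777 4.7913 3.7408]
```

>>> move_arm([
  [0,0,0,0,0,0,-0.2],
  [0,0,0,0,0,0,-0.2],
  [0,0,0,0,0,0,-0.2],
  [0,0,0,0,0,0,-0.2],
  [1,0,0,0,0,0,-0.2],
  [1.5,0,0,0,0,0,-0.2],
  [2,0,0,0,0,0,-0.2],
  [1,0,-2,0,0,0,-0.2],
  [0,0,-4,0,0,0,-0.2],
  [0,-2,-4,0,0,0,-0.2],
  [0,-4,-2,0,0,0,-0.2],
  [0,-4,0,0,0,0,-0.2],
  [0,-4,0,0,0,0,-0.2],
  [0,-2,0,0,0,0,-0.2],
  [0,0,0,0,0,0,-0.2],
])

```text
time: 19.38
tool_pos: [0.3797, 0.1735, 0.1958]
tool_rot: [-0.0, 0.73, 0.683, -0.0]
contact_force: [0.2, -0.0, -0.3]
gripper_width: 0.398
grasp_force: 0.0
```

```bash
python3 - <<'E'
from h import *
t=manip.grab_frame("top");s=manip.grab_frame("side")
print(manip.state()["tool_pos"],manip.state()["contact_force"])
a=cv2.resize(t["img"][210:290,240:360],None,fx=4,fy=4,interpolation=2)
b=cv2.resize(s["img"][195:275,285:345],None,fx=5,fy=5,interpolation=2)
o=np.zeros((400,800,3),np.uint8);o[:320,:480]=a;o[:400,490:790]=b
cv2.imwrite("pics/c6.png",np.clip(o*1.5,0,255).astype(np.uint8))
E
```

```text
[0.3826 0.1733 0.1965] [ 1.0729 -0.7569  0.1446]
```

View pics/c6.png

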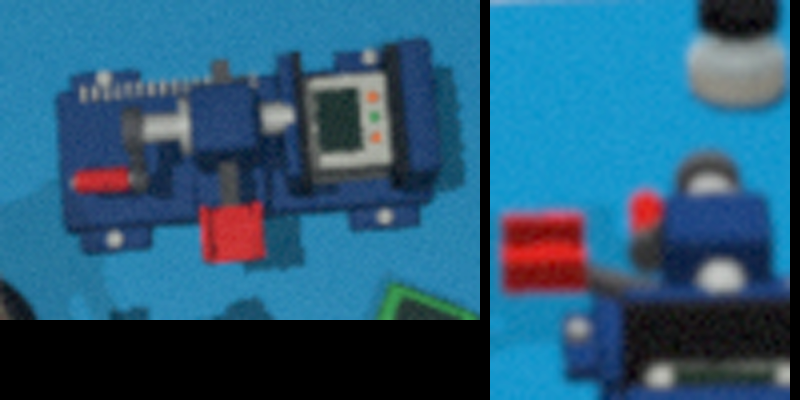

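The top view shows the jaw plate (292,115) against the case (350,120), square with the fixed jaw (400,110). The pad is still up at (233,233), and the crank has turned past pi/2. The robot is clear, so I'll hand it in.

```bash
python3 -c "
from plant import manip;print(manip.job_done())"
```

```text
the job is handed in; nothing more can be done
None
```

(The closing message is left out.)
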